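Gather the seal stones in the tote's red corner over the dish

ROBOT

A 6-joint arm with a two-finger parallel gripper is mounted at the origin on the work surface. World frame = base frame: x ahead of the robot, y to its left, z up, the work surface at z = 0. Lengths are in m, angles in degrees, forces in N, time in s.
With the tool pointing down it reaches from about 0.325 to 0.85 m from the base axis. Payload 15.5 kg.
Tool frame: the origin (TCP) lies midway between the tips of the shut fingers; the grasp point (between the pads) lies 19 mm behind it; z points along the fingers, y is the line along which they close (so a half turn about z gives the same grasp; the last joint's range is limited). The gripper opens to 91 mm and grips with 3 to 60 N. Pads are 32 mm wide; open, the fingers measure 118 mm over their backs; the gripper's body (76 mm by 178 mm) begins 60 mm behind the grasp point.
Start: joints at [-77.034, 28.281, 77.091, -0, 74.628, -5.472], TCP at [0.198, -0.593, 0.214] pointing down, gripper open.
Joint ranges: [-166.48, 166.48], [-47.26, 123.95], [12.59, 153.08], [-70.14, 250.14], [6.76, 159.57], [-176.63, 176.63]. Speed limits (degrees/s): [108.29, 108.29, 147.25, 172.46, 172.46, 172.46].

INTERFACE

Orientations are given as a 3x3 rotation matrix whose columns are the frame's x, y, z axes.
In Python, from bench import ctrl gives the robot as it stands. The module is installed in compiled form; this text tells all that it offers. Calls block until the motion is done:
- ctrl.goto(position, orientation): joint-space move of the TCP to a pose.
- ctrl.move_l(position, vel=0.15, ori=None, contact_N=None): straight line of the TCP; ori=None keeps the orientation; vel is the mean speed in m/s. With contact_N (N) it stops when the force on the tool has changed by that much, and returns True; else False.
- ctrl.movej(angles): joint-space move.
- ctrl.command_gripper(opening): opening from 0.0 (shut) to 1.0 (fully open); the grip force is fixed at half the most; returns when the fingers have stopped.
- ctrl.sleep(seconds).
- ctrl.ik(position, orientation): joint angles nearest the present ones, or None.
- ctrl.read_camera(name): name is "side" or "top"; returns the picture (480x640x3 uint8, blue, green, red); there is no depth.
- ctrl.camera_params(name): a dict with "fx", "fy", "cx", "cy" (pixels), "D" ([k1, k2, p1, p2, k3] as OpenCV has them; the pictures are not rectified), "pose" (4x4, takes a point from camera to world coordinates). Camera axes: x right, y up, looking along -z (the intrinsics and any distortion apply to the point x, -y, -z); pixel columns grow to the right and rows downward; lengths in m; the calibration is good to about 2 mm. A picture is of the moment at which its call begins. camera_params takes no time and is no camera call.
A pose or a line that the arm cannot do raises ctrl.MotionError and nothing moves.
- ctrl.sign_off(): hands the job in; it is judged then, once.
Readings, each from a call of its own:
- ctrl.current_t(): time.
- ctrl.current_q(): joint angles.
- ctrl.current_dq(): joint speeds.
- ctrl.current_effort(): joint torques, N m.
- ctrl.current_tool_pos(): TCP position.
- ctrl.current_eef_rot(): TCP orientation.
- ctrl.current_contact_force(): force on the tool from outside, world axes, zero at the start.
- ctrl.current_wrist_torque(): the same for the moment, N m.
- ctrl.current_grip_width(): opening from 0.0 (shut) to 1.0 (fully open).
- ctrl.current_grasp_force(): force on a finger pad.
Only numpy, scipy, OpenCV 4.12 (cv2) and the standard library are available. Lean on these libraries where they do the work, as an engineer would, in place of code of your own. Each camera call takes 0.05 s, during which the arm holds its last target. There are 200 camera calls.

TASK

Get the seal stones ready to be tipped out: first stand the white dish in the middle of the round red spot and let go of it, then lift the wooden tote by its handle and tilt it so that all five stones slide onto the red-painted corner, with that corner low over the middle of the dish but touching nothing. Finish while still holding the tote up in the gripper, tilted and still like that: do not put it down or tip the stones out, and leave the jar, the bottle and the bowl alone.

Things in the scene. Friction and masses are not known exactly. Their poses are not given: they have to be found in the camera images.
- mat: round dark-red spot, 140 mm across with a gold rim out to 156 mm, lying flat in the table top (no height). Origin: its centre. It does not move.
- dish_mid (a point): white ceramic rectangular open dish, 100 long (its x) x 56 wide (its y) x 36 mm high, walls 4 mm, 0.15 kg, standing on the table. The point is its centre, half-way up, 18 mm above its underside; z up. It is easily gripped across its 56 mm width.
- tote: open wooden carrying tote, 170 (x) x 130 (y) x 45 mm high, walls and floor 6 mm thick, 0.40 kg (+-20 %) and balanced under its handle. Origin: centre of its underside; z up. Five loose stones lie in it. Posts in the middle of its two x ends carry the handle bar; between them the bar is free (underside 95 mm up).
- tote_grip (a point): middle of the tote's handle: a straight wooden bar over the whole tote along the tote's x axis, 16 mm wide (y) and 20 mm high. The point is at the bar's mid-height, 105 mm above the tote's underside; axes are the tote's.
- red_corner (a point): outside bottom corner of the tote at its +x +y end, at (+85, +65, -105) mm from the handle point in the tote's axes; axes as the tote's. In this corner the floor is painted red over a square of 75 x 75 mm measured from the inner walls, and the walls beside it are red too.
- paint_jar: bystander: amber glass paint jar with gold cap, 60 mm across, 60 mm high, loose. Origin: centre of its underside.
- water_bottle: bystander: clear water bottle with blue cap, 64 mm across, 200 mm high, loose. Origin: centre of its underside.
- ink_bowl: bystander: white ceramic bowl, 84 mm across, 35 mm high, loose. Origin: centre of its underside.
- stone0_mid (a point): white marble round seal stone, a polished disc 20 mm across and 13 mm high, 12 g, lying flat and loose in the tote; the point is its centre, z its axis. It slides in the lacquered tote with friction 0.16 to 0.24, walls too: a tilt of 30 to 40 degrees, straight between the tote's x and y sides, takes the stones right into the corner.
- stone1_mid (a point): pale green round seal stone, same size and nature as stone0; the point is its centre.
- stone2_mid (a point): honey yellow round seal stone, same size and nature as stone0; the point is its centre.
- stone3_mid (a point): pale grey round seal stone, same size and nature as stone0; the point is its centre.
- stone4_mid (a point): cream round seal stone, same size and nature as stone0; the point is its centre.

How it is judged (in metres and radians):
On the way, in this order (a step that is already met when the one before it is completed fails the run):
1. the dish stands on the round spot, released, the tote not yet lifted (horizontal distance between dish_mid and mat below 0.022 m and height (world z) of dish_mid below 0.024 m and angle between dish_mid's own z axis and vertical below 0.1 rad and contact force between the fingers and dish below 0.05 N and height (world z) of red_corner below 0.02 m), for 0.2 s.
2. the tote is lifted clear of the table in the gripper (height (world z) of red_corner above 0.03 m and contact force between the fingers and tote above 1 N), for 0.2 s.
At the end, for the whole second after the job is handed in: Held by the gripper alone, the tote is tilted 14 to 57 degrees, red corner 38 to 200 mm up and within 50 mm of the dish centre in plan; all five stone centres lie over the red square; the dish stands upright within 22 mm of the spot centre, touched by nothing. It lasts the last second (horizontal distance between dish_mid and mat below 0.022 m and height (world z) of dish_mid below 0.024 m and angle between dish_mid's own z axis and vertical below 0.1 rad and angle between tote_grip's own z axis and vertical between 0.25 and 1 rad and height (world z) of red_corner between 0.038 and 0.2 m and horizontal distance between red_corner and dish_mid below 0.05 m and contact force between the fingers and tote above 1 N and contact force between each of the fingers, tote and dish below 0.05 N and contact force between tote and paint_jar below 0.05 N and contact force between tote and water_bottle below 0.05 N and contact force between tote and ink_bowl below 0.05 N and x of stone0_mid in the frame of red_corner between -0.083 and 0 m and y of stone0_mid in the frame of red_corner between -0.083 and 0 m and z of stone0_mid in the frame of red_corner between 0 and 0.05 m and x of stone1_mid in the frame of red_corner between -0.083 and 0 m and y of stone1_mid in the frame of red_corner between -0.083 and 0 m and z of stone1_mid in the frame of red_corner between 0 and 0.05 m and x of stone2_mid in the frame of red_corner between -0.083 and 0 m and y of stone2_mid in the frame of red_corner between -0.083 and 0 m and z of stone2_mid in the frame of red_corner between 0 and 0.05 m and x of stone3_mid in the frame of red_corner between -0.083 and 0 m and y of stone3_mid in the frame of red_corner between -0.083 and 0 m and z of stone3_mid in the frame of red_corner between 0 and 0.05 m and x of stone4_mid in the frame of red_corner between -0.083 and 0 m and y of stone4_mid in the frame of red_corner between -0.083 and 0 m and z of stone4_mid in the frame of red_corner between 0 and 0.05 m); the arm keeps its last pose, push and grip.
It fails at once if the paint jar is pushed away or tipped (distance of paint_jar from where it was at the start of the episode above 0.03 m or angle between paint_jar's own z axis and vertical above 0.4 rad).
It fails at once if the water bottle is pushed away or tipped (distance of water_bottle from where it was at the start of the episode above 0.03 m or angle between water_bottle's own z axis and vertical above 0.4 rad).
It fails at once if the ink bowl is pushed away or tipped (distance of ink_bowl from where it was at the start of the episode above 0.03 m or angle between ink_bowl's own z axis and vertical above 0.4 rad).
It fails at once if a stone falls out of the tote (distance between any of stone0_mid, stone1_mid, stone2_mid, stone3_mid, stone4_mid and red_corner above 0.26 m or z of any of stone0_mid, stone1_mid, stone2_mid, stone3_mid, stone4_mid in the frame of red_corner below -0.02 m or z of any of stone0_mid, stone1_mid, stone2_mid, stone3_mid, stone4_mid in the frame of red_corner above 0.13 m).
It also fails if it takes over 58 s, if anything falls off the work surface, if the arm or the gripper's body presses on something with over 40 N, if the wrist force passes 120 N, or if a joint passes its speed limit or range.

## Working session

There is one attempt and no reset: what is moved stays moved. The work goes in short steps, each a Python script; the robot and the scene stay as the last script left them, time stands still between calls to the robot, and variables do not carry over. Pictures are saved under pics/ and viewed, at most 10 in all, crops included, and the job is handed in when it is done.

```bash
mkdir -p pics; python3 - <<'E'
from bench import ctrl
import cv2
for n in("top","side"):
    cv2.imwrite(f"pics/{n}0.png",ctrl.read_camera(n)); p=ctrl.camera_params(n); print(n,p)
E
```

```text
top {'fx': 501.722723001233, 'fy': 501.722723001233, 'cx': 315.6467523339848, 'cy': 235.95874667919517, 'D': array([-0.01559213,  0.        ,  0.        ,  0.        ,  0.        ]), 'pose': array([[ 0.00692126,  0.99517662, -0.09785492,  0.45082043],
       [-0.99983995,  0.00850157,  0.01574184, -0.01860785],
       [ 0.01649783,  0.0977303 ,  0.99507618,  1.36079385],
       [ 0.        ,  0.        ,  0.        ,  1.        ]])}
side {'fx': 518.2656878190592, 'fy': 518.2656878190592, 'cx': 312.8405001191437, 'cy': 239.47772274771924, 'D': array([-0.02007808,  0.        ,  0.        ,  0.        ,  0.        ]), 'pose': array([[-0.9986804 ,  0.03258721, -0.03969303,  0.55031423],
       [-0.05083157, -0.5170246 ,  0.8544599 ,  0.93292504],
       [ 0.00732219,  0.85535001,  0.51799879,  0.68448478],
       [ 0.        ,  0.        ,  0.        ,  1.        ]])}
```

View pics/top0.png

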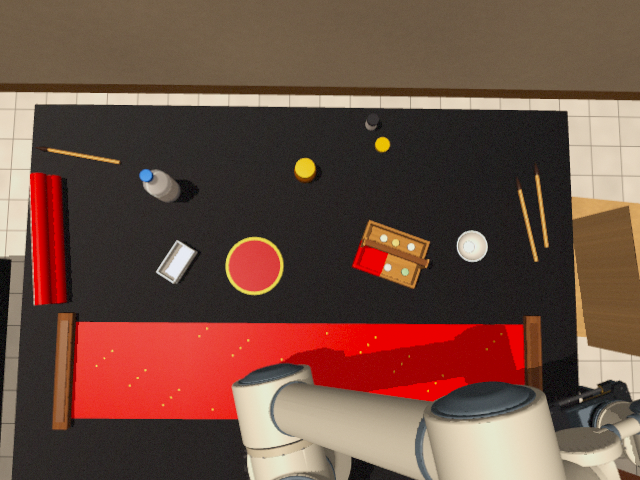

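View pics/side0.png

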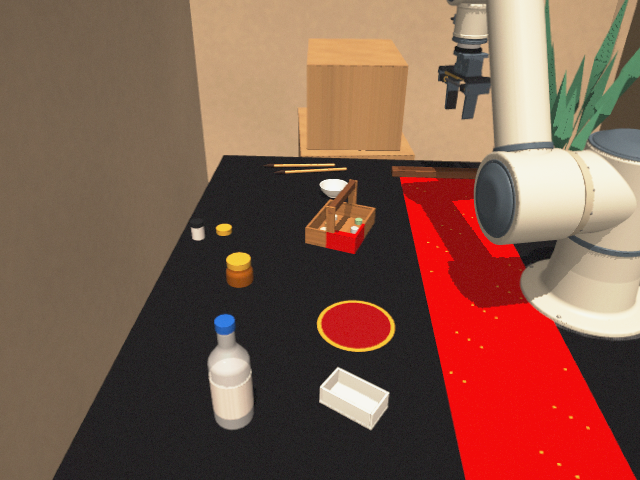

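The top picture shows the mat at about (254,266), the dish at (177,262) and the tote at (392,254) with its red corner at lower left (370,262). The bowl is at (472,246), the jar at (305,170) and the bottle at (160,185). I'll zoom in on the tote and fit the dish by silhouette.

```bash
cat > h.py <<'E'
import numpy as np, cv2
from bench import ctrl
from scipy.optimize import minimize
def cam(n):
    p=ctrl.camera_params(n);K=np.array([[p['fx'],0,p['cx']],[0,p['fy'],p['cy']],[0,0,1]])
    return K,np.array(p['D'],float),np.array(p['pose'])
def proj(n,P):
    K,D,T=cam(n);F=np.diag([1.,-1,-1]);R=F@T[:3,:3].T
    return cv2.projectPoints(np.asarray(P,float).reshape(-1,1,3),cv2.Rodrigues(R)[0],-R@T[:3,3],K,D)[0].reshape(-1,2)
def ray(n,uv,z):
    K,D,T=cam(n);u=cv2.undistortPoints(np.array(uv,float).reshape(-1,1,2),K,D).reshape(-1,2)
    d=np.c_[u[:,0],-u[:,1],-np.ones(len(u))]@T[:3,:3].T;o=T[:3,3]
    return o+d*((z-o[2])/d[:,2])[:,None]
def rz(a): c,s=np.cos(a),np.sin(a);return np.array([[c,-s,0],[s,c,0],[0,0,1.]])
def box(x,y,a,l,w,h): 
    P=np.array([[i*l/2,j*w/2,k] for i in(-1,1) for j in(-1,1) for k in(0,h)]);return P@rz(a).T+[x,y,0]
def dishmask(n,c,r=45):
    im=ctrl.read_camera(n).astype(int);m=((im.min(2)>60)&(im.max(2)-im.min(2)<60)).astype(np.uint8)
    k=np.zeros_like(m);cv2.circle(k,tuple(int(v) for v in c),r,1,-1);m&=k
    N,L,S,_=cv2.connectedComponentsWithStats(m);return (L==1+S[1:,4].argmax()).astype(np.uint8)
def fitdish(x0,rs=(30,50),names=("top","side")):
    ms={n:dishmask(n,proj(n,[x0[0],x0[1],.018])[0],r) for n,r in zip(names,rs)}
    def cost(v):
        e=0
        for n,m in ms.items():
            q=np.zeros_like(m);hl=cv2.convexHull(proj(n,box(*v,.1,.056,.036)).astype(np.float32))
            cv2.fillConvexPoly(q,np.round(hl*16).astype(np.int32),1,cv2.LINE_8,4)
            e+=(q^m).sum()/m.sum()
        return e
    best=min((minimize(cost,[x0[0],x0[1],a],method='Nelder-Mead',options=dict(initial_simplex=np.array([x0[0],x0[1],a])+np.array([[0,0,0],[.02,0,0],[0,.02,0],[0,0,.3]]))) for a in np.arange(0,np.pi,.4)),key=lambda r:r.fun)
    return best.x,best.fun
E
python3 - <<'E'
from h import *
im=ctrl.read_camera("top")
K=ray("top",[[254.5,266],[177,262],[392,254],[472,246],[305,170],[160,185]],0);print(K.round(3))
m=((im[:,:,2]>130)&(im[:,:,1]>100)&(im[:,:,0]<110)).astype(np.uint8);m[:,:215]=0;m[:,295:]=0;m[:230]=0;m[305:]=0
p=np.argwhere(m)[:,::-1].astype(np.float32);e=cv2.fitEllipse(cv2.convexHull(p));print("mat",e,ray("top",[e[0]],0))
print(fitdish(ray("top",[[177,262]],.018)[0][:2]))
a=cv2.resize(im[210:300,340:440],None,fx=8,fy=8,interpolation=cv2.INTER_CUBIC)[:600]
cv2.imwrite("pics/tz.png",im[212:296,342:440] if 0 else cv2.resize(im[214:294,342:440],None,fx=7,fy=7,interpolation=cv2.INTER_CUBIC))
s=ctrl.read_camera("side");cv2.imwrite("pics/sz.png",cv2.resize(s[172:260,295:385],None,fx=6,fy=6,interpolation=cv2.INTER_CUBIC))
E
```

```text
[[ 0.502  0.125  0.   ]
 [ 0.511  0.334  0.   ]
 [ 0.537 -0.248  0.   ]
 [ 0.561 -0.469  0.   ]
 [ 0.767 -0.009  0.   ]
 [ 0.721  0.388  0.   ]]
mat ((253.97584533691406, 265.5430908203125), (57.702606201171875, 58.50527572631836), 33.12528991699219) [[0.50279759 0.12616125 0.        ]]
(array([0.51019076, 0.33186151, 2.58244056]), np.float64(0.052922097849661946))
```

View pics/tz.png

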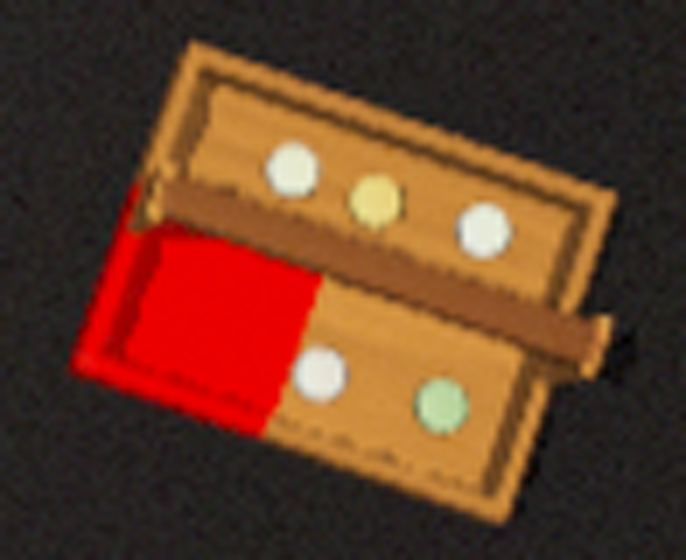

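View pics/sz.png

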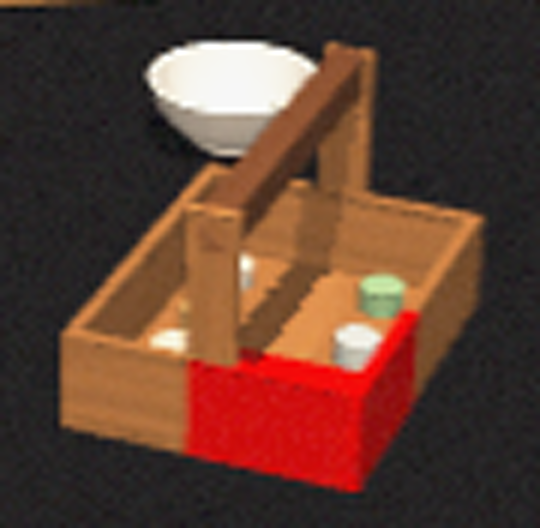

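Zoomed top view: the tote rim corners in the crop are (195,42), (617,198), (503,523) and (72,370). The last one is red, so tote x points to image left and y points down. The five stones lie flat. The side view agrees, and the bowl stands clear behind the tote.

```bash
cat >> h.py <<'E'
def orient(yaw,flip=0):   # tool down, tool y perpendicular to 'yaw' (long axis)
    x=rz(yaw+flip*np.pi)[:,0];z=np.array([0,0,-1.]);return np.c_[x,np.cross(z,x),z]
E
python3 - <<'E'
from h import *
from scipy.optimize import least_squares
c=np.array([[195,42],[617,198],[503,523],[72,370]],float);uv=np.array([342,214])+(c+.5)/7-.5
M=np.array([[85,-65,45],[-85,-65,45],[-85,65,45],[85,65,45]])/1000.
s=np.array([[62,428],[360,490],[483,215],[70,332]],float);sv=np.array([295,172])+(s+.5)/6-.5
S=np.array([[85,-65,0],[85,65,0],[-85,65,45],[85,-65,45]])/1000.
f=lambda v:np.r_[(proj("top",M@rz(v[2]).T+[v[0],v[1],0])-uv).ravel(),(proj("side",S@rz(v[2]).T+[v[0],v[1],0])-sv).ravel()]
r=least_squares(f,[.53,-.25,1.9]);print("tote",r.x,np.degrees(r.x[2]),r.fun.round(1))
d,_=fitdish([.510,.332])
q0=ctrl.current_q()
for fl in(0,1):
    for n,p,a in(("dish",[d[0],d[1],.1],d[2]),("mat",[.503,.126,.1],d[2]),("tote",[*r.x[:2],.2],r.x[2])):
        print(n,fl,np.round(ctrl.ik(p,orient(a,fl)),0))
x,y,t=r.x
best=[]
for psi in range(0,360,20):      # direction (world) of red corner
  for fl in(0,1):
    dv=rz(np.radians(psi))[:,0];Rt=cv2.Rodrigues(np.cross([0,0,1],dv)*np.radians(33))[0]@rz(np.radians(psi)-np.pi/4)
    g=np.array([.503,.126,.075])-Rt@[.085,.065,-.105]
    R=Rt@orient(0,fl);q=ctrl.ik(g+R[:,2]*.019,R)
    if q is not None: print(psi,fl,g.round(3),np.round(q,0))
E
```

```text
tote [ 0.53264354 -0.2385569   1.2336473 ] 70.68278359852137 [-0.7  1.1 -0.4  0.5  0.3  0.6  0.7  0.5 -0.1 -0.3 -0.8  0.2 -0.3 -0.1
 -1.4  0.2]
dish 0 [ 27.  34.  87.  -0.  59. 149.]
mat 0 [  7.  28.  99.  -0.  52. 129.]
tote 0 [-30.  26.  84.  -0.  70. -11.]
dish 1 [ 27.  34.  87.  -0.  59. -31.]
mat 1 [  7.  28.  99.  -0.  52. -51.]
tote 1 [-30.  26.  84.  -0.  70. 169.]
0 0 [0.471 0.14  0.221] [  7.  35.  75.   4. 103. 142.]
0 1 [0.471 0.14  0.221] [  7.  35.  75.   4. 103. -38.]
20 0 [0.468 0.128 0.221] [ 11.  35.  75.  -5. 102. 127.]
20 1 [0.468 0.128 0.221] [ 11.  35.  75.  -5. 102. -53.]
40 0 [0.47  0.116 0.221] [ 16.  34.  77. -13.  99. 112.]
40 1 [0.47  0.116 0.221] [ 16.  34.  77. -13.  99. -68.]
60 0 [0.475 0.106 0.221] [ 19.  32.  82. -21.  92.  98.]
60 1 [0.475 0.106 0.221] [ 19.  32.  82. -21.  92. -82.]
80 0 [0.484 0.097 0.221] [ 22.  29.  87. -28.  83.  85.]
80 1 [0.484 0.097 0.221] [ 22.  29.  87. -28.  83. -95.]
100 0 [0.495 0.092 0.221] [ 24.  26.  94. -34.  72.  73.]
100 1 [0.495 0.092 0.221] [  24.   26.   94.  -34.   72. -107.]
120 0 [0.507 0.091 0.221] [ 24.  2
[... 629 characters left out ...]
20 1 [0.536 0.136 0.221] [ -6.  16. 112.  43.  35.  57.]
240 0 [0.531 0.146 0.221] [  -9.   19.  107.   42.   50. -141.]
240 1 [0.531 0.146 0.221] [ -9.  19. 107.  42.  50.  39.]
260 0 [0.522 0.155 0.221] [ -10.   23.  100.   38.   63. -154.]
260 1 [0.522 0.155 0.221] [-10.  23. 100.  38.  63.  26.]
280 0 [0.511 0.16  0.221] [  -8.   26.   93.   32.   75. -166.]
280 1 [0.511 0.16  0.221] [-8. 26. 93. 32. 75. 14.]
300 1 [0.499 0.161 0.221] [-5. 30. 87. 26. 85.  2.]
320 0 [0.488 0.157 0.221] [ -2.  32.  81.  20.  94. 170.]
320 1 [0.488 0.157 0.221] [ -2.  32.  81.  20.  94. -10.]
340 0 [0.478 0.15  0.221] [  3.  34.  77.  12. 100. 156.]
340 1 [0.478 0.15  0.221] [  3.  34.  77.  12. 100. -24.]
```

```bash
python3 - <<'E'
from h import *
d,_=fitdish([.510,.332]);R=orient(d[2],1);print(d)
ctrl.goto([d[0],d[1],.2],R)
ctrl.move_l([d[0],d[1],.008],.12)
ctrl.command_gripper(0.0);print(ctrl.current_grip_width(),ctrl.current_grasp_force())
ctrl.move_l([d[0],d[1],.08],.12);print(ctrl.current_grip_width())
m=[.5028,.1262]
ctrl.move_l([*m,.08],.12)
print(ctrl.move_l([*m,.0075],.05,contact_N=4),ctrl.current_tool_pos())
ctrl.command_gripper(1.0);ctrl.sleep(.2)
ctrl.move_l([*m,.2],.15)
ctrl.goto([.45,-.1,.25],orient(1.2336,0))
print(fitdish(m),ctrl.current_t())
for n in("top","side"):cv2.imwrite(f"pics/{n}1.png",ctrl.read_camera(n))
E
```

```text
[0.51024534 0.33126892 2.58259627]
0.6132774415597553 29.999943673610687
0.6106111269752776
True [0.50270707 0.12618949 0.00803364]
(array([0.50171818, 0.12484966, 2.56574074]), np.float64(0.09785029560467548)) 14.7417
```

View pics/side1.png

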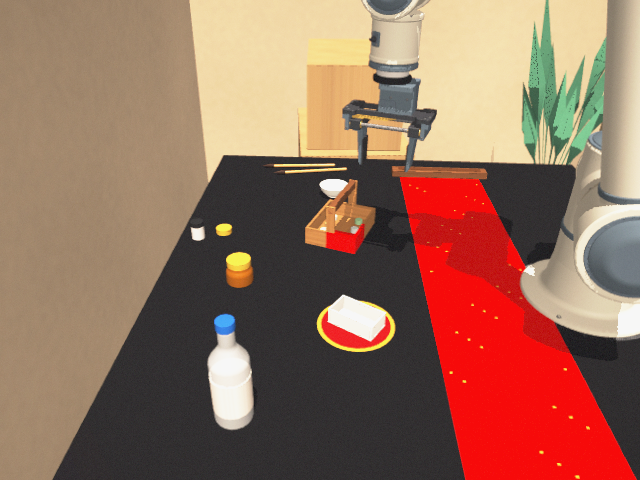

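The dish stands in the middle of the spot (357,318) and the tote hasn't moved. Next I'll grasp the tote.

```bash
python3 - <<'E'
from h import *
x,y,t=.5326,-.2386,1.2336;R=orient(t,0)
ctrl.goto([x,y,.2],R);ctrl.move_l([x,y,.086],.08)
ctrl.command_gripper(0.0);print(ctrl.current_grip_width(),ctrl.current_grasp_force(),ctrl.current_contact_force())
ctrl.move_l([x,y,.15],.06);ctrl.sleep(.3);print(ctrl.current_grip_width(),ctrl.current_grasp_force(),ctrl.current_contact_force())
ctrl.move_l([x,y,.24],.1)
ps=t+np.pi/4;dv=rz(ps)[:,0];Rt=cv2.Rodrigues(np.cross([0,0,1],dv)*np.radians(35))[0]@rz(t)
g=np.array([.5018,.125,.085])-Rt@[.085,.065,-.105];Rf=Rt@orient(0,0);p=g+Rf[:,2]*.019
print("final",p,ctrl.ik(p,Rf))
ctrl.move_l([g[0],g[1],.26],.1)
ctrl.sleep(.3);print(ctrl.current_t(),ctrl.current_tool_pos())
for n in("top","side"):cv2.imwrite(f"pics/{n}2.png",ctrl.read_camera(n))
E
```

```text
0.1764869085179496 29.999263286590576 [ 0.6614789  -0.19262836 -2.01192173]
0.17098242949878972 29.99899685382843 [ 0.47219152 -0.92257293 -4.00460648]
final [0.50532971 0.0850245  0.21628404] [ 25.71762072  22.45701481  99.38859076 -39.49021535  64.41233231
  64.63648722]
24.6417 [0.50060432 0.09480234 0.25998199]
```

View pics/side2.png

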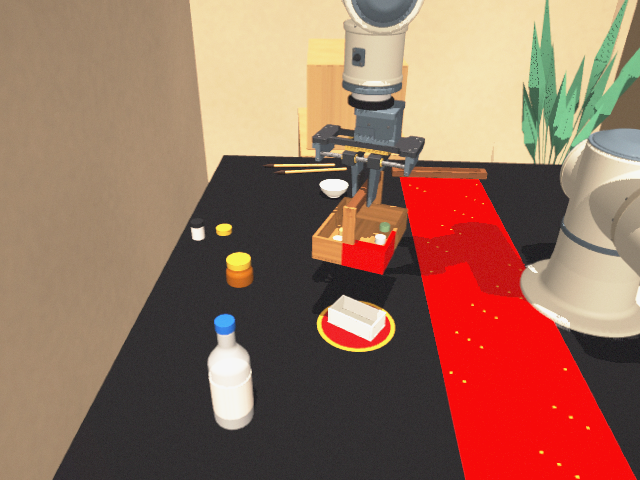

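The tote is held level in the gripper, red corner at about (385,268), and the stones are inside. Now tilt slowly.

```bash
python3 - <<'E'
from h import *
t=1.2336;ps=t+np.pi/4;dv=rz(ps)[:,0];Rt=cv2.Rodrigues(np.cross([0,0,1],dv)*np.radians(35))[0]@rz(t)
g=np.array([.5018,.125,.085])-Rt@[.085,.065,-.105];Rf=Rt@orient(0,0);p=g+Rf[:,2]*.019
ctrl.move_l(p,.014,ori=Rf);ctrl.sleep(1.5)
print(ctrl.current_t(),ctrl.current_tool_pos(),ctrl.current_grip_width(),ctrl.current_grasp_force())
print("expected corner px",proj("side",[.5018,.125,.085]),proj("top",[.5018,.125,.085]))
a=[]
for n in("side","top"):
    im=ctrl.read_camera(n);u,v=(350,260) if n=="side" else (262,256)
    a.append(cv2.resize(im[v-85:v+85,u-66:u+66],(400,515),interpolation=cv2.INTER_CUBIC))
cv2.imwrite("pics/t3.png",np.hstack(a))
E
```

```text
29.6083 [0.50531902 0.08500239 0.21626802] 0.17118735806671237 29.999207854270935
expected corner px [[356.99162439 289.59546565]] [[250.88121783 264.63141853]]
```

View pics/t3.png

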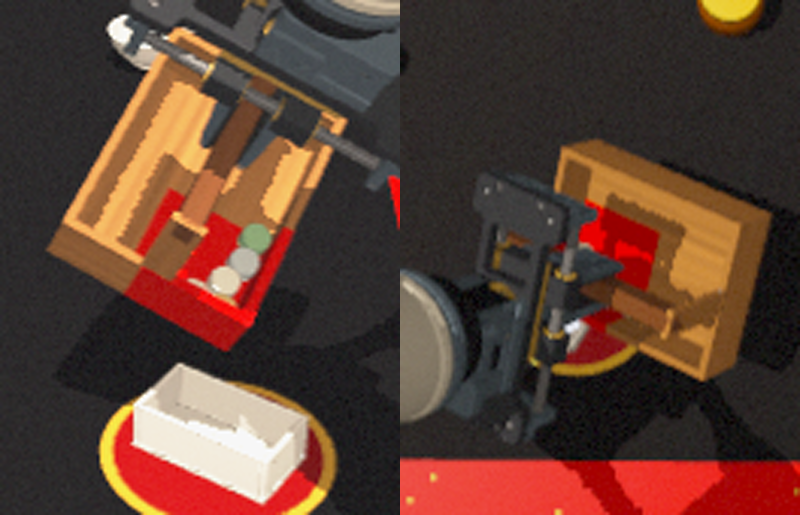

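The corner is at about (359,290) in the side view, where it was predicted, so nothing has slipped. Three stones show along the y wall, with another partly hidden at the front wall. I'll zoom in to count them, with the limit drawn as an overlay.

```bash
python3 - <<'E'
from h import *
t=1.2336;ps=t+np.pi/4;dv=rz(ps)[:,0];Rt=cv2.Rodrigues(np.cross([0,0,1],dv)*np.radians(35))[0]@rz(t)
C=np.array([.5018,.125,.085])
im=ctrl.read_camera("side");S=10;u0,v0=318,222
z=cv2.resize(im[v0:v0+60,u0:u0+75],None,fx=S,fy=S,interpolation=cv2.INTER_CUBIC)
q=lambda P:np.int32((proj("side",C+np.array(P)@Rt.T)-[u0,v0]+.5)*S)
cv2.polylines(z,[q([[-.083,-.006,.0125],[-.083,-.083,.0125],[-.006,-.083,.0125]])],False,(255,0,0),1)
for s in([-.016,-.016],[-.036,-.016],[-.056,-.016],[-.016,-.036],[-.036,-.036],[-.016,-.056]):
    cv2.circle(z,tuple(int(v) for v in q([[*s,.0125]])[0]),4,(255,0,255),-1)
cv2.imwrite("pics/z4.png",z)
E
```

```text
(no output)
```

View pics/z4.png

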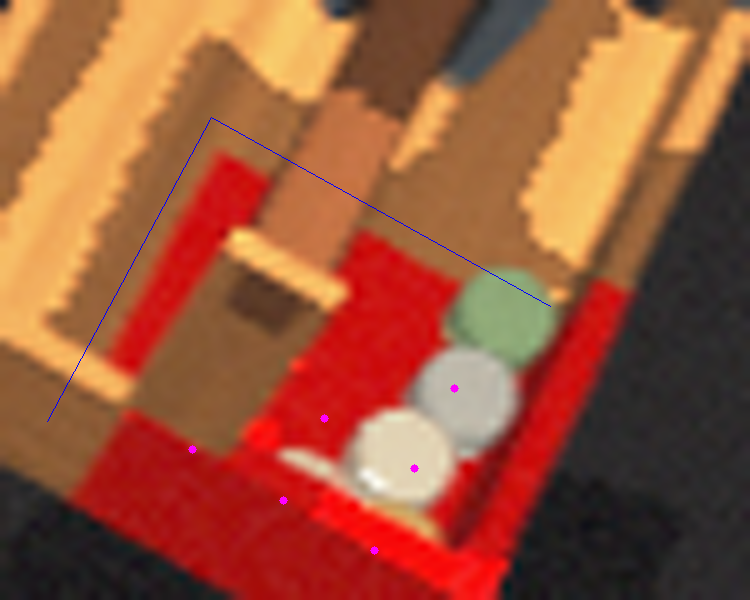

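All five stones are in the red corner. Yellow is in the very corner, cream, grey and green are stacked along the y wall with green about 76 mm in against a limit of 83, and white is by the x wall. The dish is clear.

```bash
python3 -c "
from bench import ctrl
print(ctrl.current_t(),ctrl.current_grasp_force(),ctrl.sign_off())"
```

```text
the job is handed in; nothing more can be done
29.7583 29.999196231365204 None
```

The job is handed in at about 30 s: the dish stands released in the middle of the spot, and the tote is held still at about 35° with all five stones in the red corner, about 85 mm up over the dish; no verdict was returned.

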